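# Fold out the crank of a tree-ring measuring stage and wind the sample to the pointer

### The arm

A 6-joint arm with a two-finger parallel gripper is mounted at the origin on the work surface. World frame = base frame: x ahead of the robot, y to its left, z up, the work surface at z = 0. Lengths are in m, angles in rad, forces in N, time in s.
With the tool pointing down it reaches from about 0.35 to 0.775 m from the base axis. Payload 7.3 kg.
Tool frame: the origin (TCP) lies at the very end of the fingers, on their centre line; the grasp point (between the pads) lies 19 mm behind it (pinch_z is the distance from the TCP to the grasp point, in m); z points along the fingers, y is the line along which they close (so a half turn about z gives the same grasp; the last joint's range is limited). The gripper opens to 92 mm and grips with 3 to 60 N. Pads are 19 mm wide; open, the fingers measure 130 mm over their backs; the gripper's body (75 mm by 190 mm) begins 47 mm behind the grasp point.
Start: joints at [-1.465, 0.342, 1.524, -0, 1.275, -0.146], TCP at [0.131, -0.508, 0.194] pointing down, gripper open.
Joint ranges: [-2.53, 2.53], [-0.77, 2.02], [0.04, 2.7], [-1, 4.14], [0.28, 2.66], [-3.11, 3.11]. Speed limits (rad/s): [2.57, 2.57, 3.14, 3.14, 3.14, 3.14].

### API

Orientations are given as [roll, pitch, yaw] about the fixed x, y, z axes, in that order (R = Rz(yaw) Ry(pitch) Rx(roll)).
In Python, from cell import * gives the robot as it stands.
- The arm moves only by the tool arm_command, never from a script. Its arguments are lists of equal length, an entry for each row: "fingers": the gripper command: -1 is fully open, 1 is shut, values between are in proportion; "travel": the shift along the tool's x, y, z in m, a list of three; "dr": the turn, a rotation vector about the tool's x, y, z in degrees, a list of three. In form: {"fingers": [fingers, ...], "travel": [[x, y, z], ...], "dr": [[wx, wy, wz], ...]}. A call has 1 to 8 rows; each row is the pose to reach, as a shift and turn from the pose commanded when the call began, along the tool's axes at that moment; what a row does not reach only later rows make up. A row lasts 1/12 s, in which the tool goes at most 41.7 mm and 7.16 degrees, less where a joint would pass 70% of its speed; a pose out of reach is approached as far as the arm can. A call with a gripper value outside its range is refused whole. The fingers move at their own pace and stop on an object; "squeeze" is the grip in N (left out, the last holds). Time passes only in rows, so rows that repeat a pose let the fingers close. It gives the time, the measured TCP pose, the force, the opening and the grip force at its end, in the units of the state.
- observe(): the state, without advancing time (a new reading comes with each control period).
- read_camera(name): name is "scene" or "top" or "wrist"; returns a dict with "color" (420x560x3 uint8, blue, green, red), "z_map" (420x560 float32, m along the optical axis (not along the pixel's ray), 0 where there is no reading), "fx", "fy", "cx", "cy" (pixels), "R" (3x3) and "t" (3): a world point X has camera coordinates R X + t. Camera axes: x right, y down, z forward; pixel columns grow to the right and rows downward; lengths in m; the calibration is good to about 2 mm. The wrist camera is an equidistant fisheye: a pixel r from the principal point sees the ray r / f radians off the axis. A picture is of the moment at which its call begins.
- hand_in(): hands the job in; it is judged then, once.
The state is a dict: "time": time; "qpos": joint angles; "qvel": joint speeds; "joint_efforts": joint torques, N m; "tool_pos": TCP position; "tool_rot": TCP orientation; "contact_force": force on the tool from outside, world axes, zero at the start; "torque": the same for the moment, N m; "opening": finger opening in m; "grip_force": force on a finger pad.
Only numpy, scipy, OpenCV 4.12 (cv2) and the standard library are available. Lean on these libraries where they do the work, as an engineer would, in place of code of your own. Each camera call takes 0.05 s, during which the arm holds its last target. There are 200 camera calls.

### The job

On the measuring stage, swing the folded crank handle up out of the handwheel until it latches upright, and let go of it to see that it stays. Then take the upright grip again and wind the wheel by it until the thin bar on the sample carriage is in line with the fixed pointer blade beside the rail (ends facing each other), and let go, leaving the handle latched upright. Do not push the carriage itself, and leave the other things on the table where they are.

Things in the scene. Friction and masses are not known exactly. Their poses are not given: they have to be found in the camera images.
- stage: The measuring stage, fixed to the table, in another place and angle each run. Origin on the table under the wheel's axis; x to its far side, y along the rail, away from the wheel (the way the carriage travels), z up. White gearbox 130 x 130 mm, 60 mm high, under the wheel; rail 120 mm wide from y = 75 to 445 mm; nothing on it stands over 66 mm above the table.
- wheel_axis (a point): Point on the handwheel's upright axis at the wheel's underside, 78 mm above the table; axes as the stage's. The wheel is a flat steel ring, 150 mm outer diameter, 12 to 14 mm thick, hub 32 mm, spokes 10 mm thick. With the handle folded, a toe under the fold pin sits between two lugs of the gearbox and the wheel cannot turn.
- fold_pin (a point): Centre of the folding handle's hinge pin, 50 mm from the wheel's axis, 112 mm above the table; goes round with the wheel. x outward from the axis, y along the pin, z up. Steel cheeks (34 mm along y, 18 along x) rise 10 mm above it, a latch ball on the outer side. Folded, the handle lies level along -x, across the hub; latched it stands along +z. Lift its free end in an arc.
- grip_mid (a point): Centre of the handle's grip: black round sleeve, 22 mm diameter, 74 mm long, spinning freely on its own axis, so it can be held at a constant heading while the wheel goes round. 55 mm from the pin; sleeve from 18 to 92 mm (free end). x points along the handle to the pin; y, z spin. Folded: 112 mm above the table, 11 mm free below. Latched: 167 mm. Handle 130 g.
- sleeve: The same sleeve (the part to hold); origin at the fold pin, x axis along the handle from the grip towards the pin.
- crank (a joint): Fold angle of the handle, rad: 0 folded (start), 1.571 upright at its stop, latched. From about 0.75 a sprung latch ball resists (a few N at the grip); let go below about 1.17 it falls back, beyond 1.17 the latch pushes it to the stop and holds it. The wheel is locked below about 0.65.
- wheel (a joint): Turn of the handwheel, rad, 0 at the start, growing anticlockwise seen from above, up to 14.6. Friction takes about 2 N at the grip and holds the wheel where it is left. One turn anticlockwise drives the carriage 60 mm along the stage's +y (9.55 mm per rad); it can be wound back.
- carriage: Sample carriage: dark plate 100 x 160 mm on the rail, carrying a wood core on a wooden mount; origin at the centre of its underside, 26 mm above the table, axes as the stage's. Moves only along the stage's y, driven by the wheel; not to be pushed.
- index_bar (a point): Free end of the carriage's index bar: thin level aluminium bar, 4 mm wide, sticking out 20 mm from the middle of the carriage's far (+x) side, 44 mm above the table. Axes as the stage's.
- pointer_tip (a point): Tip of the fixed pointer blade, 4 mm wide, on a small white post beside the rail's far side, 44 mm above the table; its end faces the index bar's path across a 4 mm gap. At the start the index bar is 45 to 100 mm short of it along the stage's y; its place along the rail differs each run. Axes as the stage's.
- jar: Bystander: glass jar, 52 mm diameter, 65 mm high, loose; origin at the centre of its underside.
- remote: Bystander: black remote control, 45 x 150 x 20 mm, loose; origin at the centre of its underside, long side along its y.
- core_mount: Bystander: wooden mount with a wood core, 220 x 25 x 20 mm, loose; origin at the centre of its underside, long side along its x.
Not all that is in view belongs to the job. Of the things like the part that bears pointer_tip, leave any that is blue, brown or red; of the rest the smaller one is meant.

How it is judged:
On the way, in this order (a step that is already met when the one before it is completed fails the run):
1. the crank handle stands latched upright by itself, let go (value of joint crank above 1.45 rad and contact force between stage and the arm below 0.05 N and contact force between stage and the fingers below 0.05 N), for 0.2 s.
2. the wheel is being wound by the upright handle (value of joint crank above 1.2 rad and value of joint wheel above 1 rad and contact force between sleeve and the fingers above 0.1 N).
3. the carriage's index bar is in line with the pointer (y of index_bar in the frame of pointer_tip between -0.004 and 0.004 m), for 0.2 s.
At the end, for the whole second after the job is handed in: The index bar is within 4 mm of the pointer blade along the rail, the crank handle still stands latched upright (fold angle over 1.45 rad), and the carriage is at rest (all of step 3 and value of joint crank above 1.45 rad and linear speed of carriage below 0.005 m/s); the robot touches nothing.
It fails at once if the carriage is pushed directly by the robot (contact force between carriage and the fingers above 1.5 N or contact force between carriage and the arm above 1.5 N).
It fails at once if a bystander (jar, remote control, core mount) is moved by more than 20 mm (distance of any of jar, remote, core_mount from where it was at the start of the episode above 0.02 m).
It also fails if it takes over 64 s, if anything falls off the work surface, if the arm or the gripper's body presses on something with over 40 N, if the wrist force passes 120 N, or if a joint passes its speed limit or range.

## Working session

There is one attempt and no reset: what is moved stays moved. The work goes in short steps, Python scripts to look and compute and a tool call to move; the robot and the scene stay as the last step left them, time stands still between calls to the robot, and variables do not carry over. Pictures are saved under pics/ and viewed, at most 10 in all, crops included, and the job is handed in when it is done.

Besides the shell and the picture viewer there is one more tool, called after "Call:" by a JSON object that holds its "fn" and its "kwargs". arm_command: Moves the arm, as the interface text tells. Its arguments: {"type":"object","properties":{"fingers":{"type":"array","items":{"type":"number"}},"travel":{"type":"array","items":{"type":"array","items":{"type":"number"}}},"dr":{"type":"array","items":{"type":"array","items":{"type":"number"}}},"squeeze":{"type":"number"}},"required":["fingers","travel","dr"]}

```bash
mkdir -p pics
cat > h.py <<'E'
from cell import *
import numpy as np, cv2
from scipy.spatial.transform import Rotation as Ro
def pts(c):
    z=c["z_map"]; v,u=np.indices(z.shape)
    P=np.stack([(u-c["cx"])/c["fx"]*z,(v-c["cy"])/c["fy"]*z,z],-1)
    return (P-np.array(c["t"]))@np.array(c["R"])
E
python3 - <<'E'
from h import *
for n in ("top","scene"):
    c=read_camera(n); cv2.imwrite(f"pics/{n}1.png",c["color"]); np.save(f"{n}.npy",c,allow_pickle=True)
s=observe(); print(s)
E
```

```text
{'time': 0.1, 'qpos': array([-1.46502740e+00,  3.42677339e-01,  1.52489994e+00, -1.65455719e-05,
        1.27543266e+00, -1.45981530e-01]), 'qvel': array([-0.00089916, -0.001168  , -0.00459653, -0.00050601,  0.001274  ,
        0.00054838]), 'joint_efforts': array([ 1.43660036e-03, -4.32005811e+01, -2.44693959e+01,  7.19862012e-02,
        5.25501603e-02, -5.29328952e-05]), 'tool_pos': array([ 0.13075899, -0.50803159,  0.19310942]), 'tool_rot': array([-3.14018814e+00, -1.90509774e-04,  2.51755148e-01]), 'contact_force': array([ 0.49042582, -0.96175943, -0.12441327]), 'torque': array([0.00853454, 0.00108382, 0.02122727]), 'grip_force': 0.0, 'opening': 0.09179943503026261}
```

View pics/top1.png

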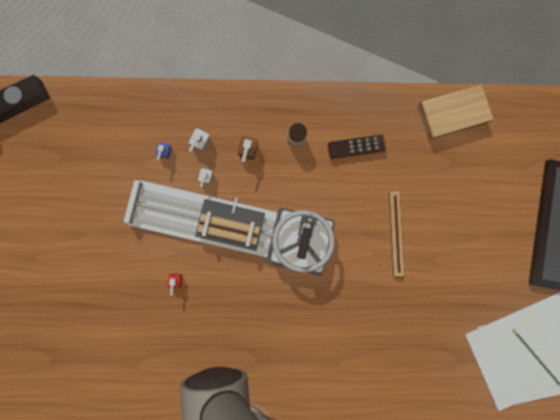

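View pics/scene1.png

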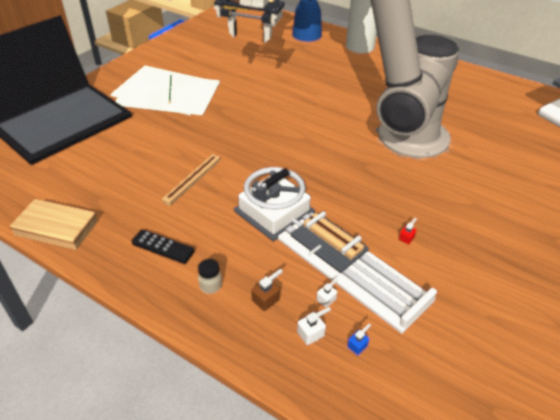

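Run:
```python
from h import *
c=np.load("top.npy",allow_pickle=True).item(); P=pts(c)
print(c["fx"],c["R"],c["t"])
for n,(u,v) in dict(hub=(303,241),h1=(307,222),h2=(303,255),post=(205,176),tip=(202,185),bar=(236,200),railend=(130,203),jar=(297,132),remote=(357,147)).items(): print(n,P[v,u].round(3))
# wheel ring fit
z=P[...,2]; m=(z>.083)&(z<.097)&(np.hypot(*(P[...,:2]-P[241,303,:2]).transpose(2,0,1))<.1)
q=P[m]; (x,y),r=cv2.minEnclosingCircle(q[:,:2].astype(np.float32)); print("ring",x,y,r,m.sum())
m=(z>.103)&(z<.135)&(np.hypot(P[...,0]-x,P[...,1]-y)<.08);q=P[m]
print("handle",m.sum(),q.mean(0),cv2.minAreaRect(q[:,:2].astype(np.float32)))
C=c["color"]; i=cv2.resize(C[120:280,110:350],None,fx=3.3,fy=3.3,interpolation=cv2.INTER_CUBIC);cv2.imwrite("pics/top2.png",i)
```

```text
381.9003146387899 [[ 0.0060585  -0.99954409  0.02957868]
 [-0.99750403 -0.00812175 -0.07014088]
 [ 0.07034913 -0.02907991 -0.99709847]] [-0.1003828   0.57501675  0.96374556]
hub [ 0.512 -0.163  0.123]
h1 [ 0.556 -0.173  0.117]
h2 [ 0.48  -0.163  0.122]
post [0.674 0.076 0.047]
tip [0.658 0.09  0.003]
bar [ 0.615 -0.002  0.042]
railend [0.604 0.262 0.044]
jar [ 0.784 -0.154  0.069]
remote [ 0.76  -0.316  0.023]
ring 0.5120332837104797 -0.16644398868083954 0.07510489225387573 1275
handle 444 [ 0.5241272  -0.16836936  0.12059954] ((0.5245822668075562, -0.17072553932666779), (0.033961135894060135, 0.11185626685619354), 79.82701873779297)
```

View pics/top2.png

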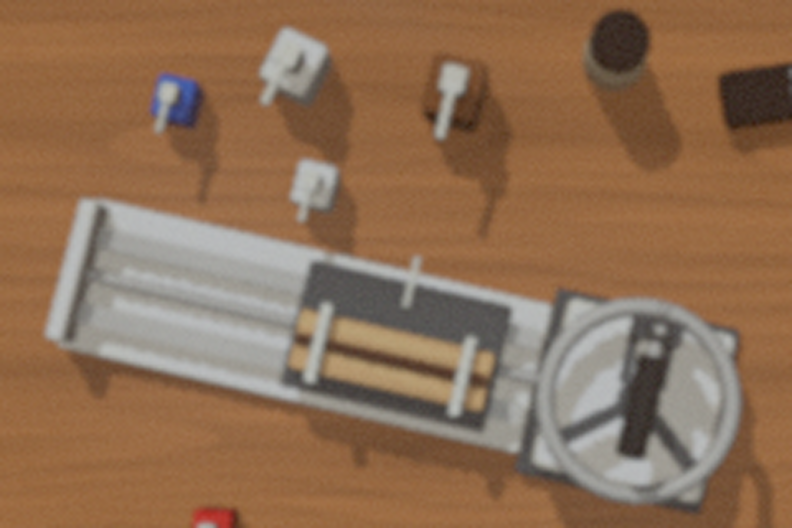

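```bash
cat >> h.py <<'E'
AX=np.array([.512,-.1664])
def to(x,y,z,R=None):
    "travel and turn in tool axes to world TCP pose"
    s=observe(); T=Ro.from_euler('xyz',s["tool_rot"]); R=R or T
    return T.inv().apply(np.array([x,y,z])-s["tool_pos"]).round(4), np.degrees((T.inv()*R).as_rotvec()).round(1)
def ray(c,u,v,z):
    R=np.array(c["R"]);o=-R.T@c["t"];d=R.T@[(u-c["cx"])/c["fx"],(v-c["cy"])/c["fy"],1]
    return (o+d*(z-o[2])/d[2])
def down(deg): return Ro.from_euler('xyz',[np.pi,0,np.radians(deg)])
E
python3 - <<'E'
from h import *
c=np.load("top.npy",allow_pickle=True).item(); P=pts(c)
for it,a in enumerate([-10.2,0]):
    if it: a=a1
    a=np.radians(a); X=np.array([np.cos(a),np.sin(a)]);Y=np.array([-X[1],X[0]])
    d=P[...,:2]-AX; x=d@X;y=d@Y;z=P[...,2]
    m=(y>.1)&(y<.47)&(abs(x)<.064)&(z>.012)&(z<.07)
    r=cv2.minAreaRect(P[m][:,:2].astype(np.float32)); print(r)
    a1=r[2] if r[2]<45 else r[2]-90
    # edge fit: far x edge per y bin
    e=[]; 
    for yb in np.arange(.11,.43,.02):
        k=m&(abs(y-yb)<.01)
        if k.any(): e.append((yb,x[k].min(),x[k].max()))
    e=np.array(e); print("slopes deg",np.degrees(np.polyfit(e[:,0],e[:,1],1)),np.degrees(np.arctan(np.polyfit(e[:,0],e[:,2],1)[0])),e[[0,-1]])
    print("far y",y[m].max())
t=ray(c,201.5,186,.044)[:2];b=ray(c,236.4,198.2,.044)[:2]
for a in(-9,-10.2,-11.5):
    a=np.radians(a);X=np.array([np.cos(a),np.sin(a)]);Y=np.array([-X[1],X[0]]);print(X@(t-AX),Y@(t-AX),X@(b-AX),Y@(b-AX),Y@(t-b))
a=np.radians(-10.2);g=AX-.022*np.array([np.cos(a),np.sin(a)]);print(g,to(*g,.19,down(-10.2)))
E
```

```text
((0.5651403069496155, 0.10153526812791824), (0.3460838198661804, 0.11835650354623795), 79.73528289794922)
slopes deg [ 2.51261422 -3.40297686] -0.002119330981017965 [[ 0.11       -0.05450616  0.06385192]
 [ 0.41       -0.04110216  0.06395938]]
far y 0.4461832848179195
((0.5668106079101562, 0.10073474049568176), (0.34639811515808105, 0.11833278834819794), 79.09230041503906)
slopes deg [ 2.44900089 -3.4030026 ] 0.034304841768833576 [[ 0.11       -0.05463353  0.06372298]
 [ 0.41       -0.0415605   0.06382363]]
far y 0.4461583059883482
0.09621287037566637 0.2697571019356357 0.08027590997239141 0.17794310076992145 0.09181400116571421
0.0905424028080068 0.27171287007499356 0.07653174500709245 0.17958524672054574 0.09212762335444782
0.08435465751821436 0.2736970994103198 0.07243773605231074 0.1812753243801419 0.09242177503017786
[ 0.4903477  -0.16250414] (array([ 0.4343, -0.2451,  0.0035]), array([-0.1,  0. , 24.6]))
```

Call:
{"fn": "arm_command", "kwargs": {"fingers": [-0.5,-0.5,-0.5,-0.5,-0.5,-0.5,-0.5,-0.5], "travel": [[0.036,-0.02,0],[0.072,-0.04,0],[0.108,-0.06,0],[0.144,-0.08,0],[0.18,-0.1,0],[0.216,-0.12,0],[0.252,-0.142,0],[0.288,-0.163,0]], "dr": [[0,0,4],[0,0,8],[0,0,12],[0,0,16],[0,0,20],[0,0,24.6],[0,0,24.6],[0,0,24.6]], "squeeze": 12}}

```text
time: 0.77
tool_pos: [0.3696, -0.2773, 0.1936]
tool_rot: [-3.141, 0.0, -0.178]
contact_force: [1.0, -0.6, 0.7]
opening: 0.0689
grip_force: 0.0
```

Run:
```python
from h import *
s=observe();print(s["time"],s["tool_pos"],s["tool_rot"],to(.4903,-.1625,.18,down(-10.2)))
```

```text
0.7667 [ 0.36962592 -0.27733278  0.19357573] [-3.14144093e+00  3.27123200e-04 -1.78135185e-01] (array([ 0.0984, -0.1344,  0.0136]), array([-0.,  0., -0.]))
```

Call:
{"fn": "arm_command", "kwargs": {"fingers": [-0.5,-0.5,-0.5,-0.5,-0.5,-0.5,-0.5], "travel": [[0.024,-0.033,0],[0.048,-0.066,0],[0.072,-0.098,0],[0.09,-0.124,0.005],[0.0985,-0.1345,0.01],[0.0985,-0.1345,0.01],[0.0985,-0.1345,0.01]], "dr": [[0,0,0],[0,0,0],[0,0,0],[0,0,0],[0,0,0],[0,0,0],[0,0,0]]}}

```text
time: 1.35
tool_pos: [0.4889, -0.1641, 0.1829]
tool_rot: [3.141, 0.002, -0.176]
contact_force: [-0.3, 0.7, 0.9]
opening: 0.0694
grip_force: 0.0
```

Run:
```python
from h import *
s=observe();print(s["time"],s["tool_pos"],s["tool_rot"],to(.4903,-.1625,.0945,down(-10.2)))
c=read_camera("wrist");cv2.imwrite("pics/w1.png",c["color"]);np.save("w1.npy",c,allow_pickle=True);print(c["fx"],c["cx"],c["cy"])
```

```text
1.35 [ 0.48887303 -0.16405697  0.18290455] [ 3.14149076e+00  2.12735748e-03 -1.76036081e-01] (array([ 0.0013, -0.0018,  0.0884]), array([0. , 0.1, 0.1]))
325.19226210127806 279.2074006373701 210.59632229144108
```

View pics/w1.png

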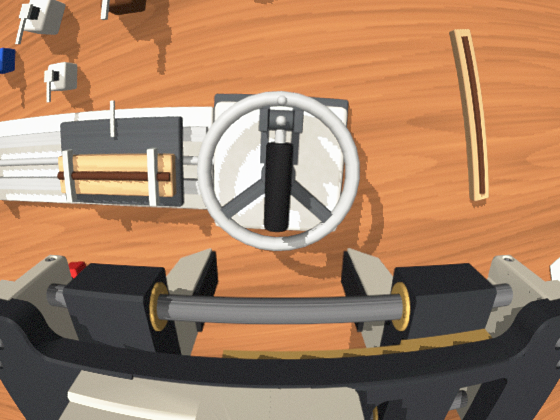

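```bash
cat >> h.py <<'E'
def wray(c,u,v,z):
    du,dv=(u-c["cx"])/c["fx"],(v-c["cy"])/c["fy"];th=np.hypot(du,dv)
    R=np.array(c["R"]);o=-R.T@c["t"];d=R.T@[np.sin(th)*du/th,np.sin(th)*dv/th,np.cos(th)]
    return o+d*(z-o[2])/d[2]
E
python3 - <<'E'
from h import *
c=np.load("w1.npy",allow_pickle=True).item()
for n,(u,v,z) in dict(bar=(112,101,.046),tip=(48,101,.046),bar0=(112,136,.046),tip0=(52,80,.046),hfree=(276,231,.112),hpin=(281,118,.122),wl=(197,171,.09),wr=(361,170,.09),wt=(280,91,.09),wb=(277,251,.09)).items():
    p=wray(c,u,v,z)[:2]; d=p-AX
    print(n,p.round(4),[[(d@[np.cos(a),np.sin(a)]).round(4),(d@[-np.sin(a),np.cos(a)]).round(4)] for a in np.radians([-9.5,-10.5,-11.5])])
E
```

```text
bar [ 0.6209 -0.003 ] [[np.float64(0.0805), np.float64(0.1792)], [np.float64(0.0773), np.float64(0.1805)], [np.float64(0.0742), np.float64(0.1819)]]
tip [0.649  0.0867] [[np.float64(0.0934), np.float64(0.2722)], [np.float64(0.0886), np.float64(0.2738)], [np.float64(0.0838), np.float64(0.2753)]]
bar0 [0.5834 0.0062] [[np.float64(0.0419), np.float64(0.182)], [np.float64(0.0388), np.float64(0.1827)], [np.float64(0.0356), np.float64(0.1833)]]
tip0 [0.6717 0.075 ] [[np.float64(0.1177), np.float64(0.2644)], [np.float64(0.1131), np.float64(0.2664)], [np.float64(0.1084), np.float64(0.2684)]]
hfree [ 0.47   -0.1569] [[np.float64(-0.043), np.float64(0.0025)], [np.float64(-0.043), np.float64(0.0017)], [np.float64(-0.0431), np.float64(0.001)]]
hpin [ 0.5637 -0.1777] [[np.float64(0.0529), np.float64(-0.0026)], [np.float64(0.0529), np.float64(-0.0017)], [np.float64(0.0529), np.float64(-0.0007)]]
wl [ 0.5308 -0.095 ] [[np.float64(0.0067), np.float64(0.0735)], [np.float64(0.0055), np.float64(0.0736)], [np.float64(0.0042), np.float64(0.0737)]]
wr [ 0.5058 -0.2411] [[np.float64(0.0062), np.float64(-0.0747)], [np.float64(0.0075), np.float64(-0.0746)], [np.float64(0.0088), np.float64(-0.0745)]]
wt [ 0.5863 -0.181 ] [[np.float64(0.0757), np.float64(-0.0021)], [np.float64(0.0757), np.float64(-0.0008)], [np.float64(0.0757), np.float64(0.0005)]]
wb [ 0.4411 -0.1524] [[np.float64(-0.0722), np.float64(0.0021)], [np.float64(-0.0722), np.float64(0.0008)], [np.float64(-0.0723), np.float64(-0.0005)]]
```

Call:
{"fn": "arm_command", "kwargs": {"fingers": [-0.5,-0.5,-0.5,-0.5,0.7,0.7,0.7,0.7], "travel": [[0.001,-0.002,0.03],[0.001,-0.002,0.06],[0.001,-0.002,0.08],[0.001,-0.002,0.0875],[0.001,-0.002,0.0875],[0.001,-0.002,0.0875],[0.001,-0.002,0.0875],[0.001,-0.002,0.0875]], "dr": [[0,0,1.8],[0,0,1.8],[0,0,1.8],[0,0,1.8],[0,0,1.8],[0,0,1.8],[0,0,1.8],[0,0,1.8]], "squeeze": 12}}

```text
time: 2.07
tool_pos: [0.4916, -0.1632, 0.0978]
tool_rot: [3.141, -0.003, -0.209]
contact_force: [-0.8, -0.6, 0.6]
opening: 0.0465
grip_force: 0.0
```

Call:
{"fn": "arm_command", "kwargs": {"fingers": [0.7,0.7,0.7,0.7,0.7,0.7], "travel": [[0,0,0.001],[0,0,0.001],[0,0,0.001],[0,0,0.001],[0,0,0.001],[0,0,0.001]], "dr": [[0,0,0],[0,0,0],[0,0,0],[0,0,0],[0,0,0],[0,0,0]]}}

```text
time: 2.57
tool_pos: [0.4908, -0.1624, 0.0952]
tool_rot: [3.141, 0.0, -0.209]
contact_force: [-0.1, 0.2, -0.2]
opening: 0.014
grip_force: 0.0
```

Run:
```python
from h import *
print(observe())
c=read_camera("wrist");cv2.imwrite("pics/w2.png",c["color"])
```

```text
{'time': 2.5667, 'qpos': array([-4.67805610e-01,  4.29851188e-01,  1.68658323e+00, -1.49293624e-04,
        1.02513300e+00,  1.31192914e+00]), 'qvel': array([-0.0019664 ,  0.00035627,  0.00074425, -0.00037347, -0.00092966,
       -0.00085512]), 'joint_efforts': array([ 1.67325095e-03, -4.43519175e+01, -2.11255646e+01,  4.76222893e-02,
       -6.82825386e-02, -1.17213522e-04]), 'tool_pos': array([ 0.49080492, -0.16241245,  0.09522224]), 'tool_rot': array([ 3.14146283e+00,  8.27865142e-06, -2.08860943e-01]), 'contact_force': array([-0.0948803 ,  0.23960525, -0.15227585]), 'torque': array([ 0.0014325 , -0.01241865,  0.0439055 ]), 'grip_force': 0.0, 'opening': 0.013965476622239972}
```

View pics/w2.png

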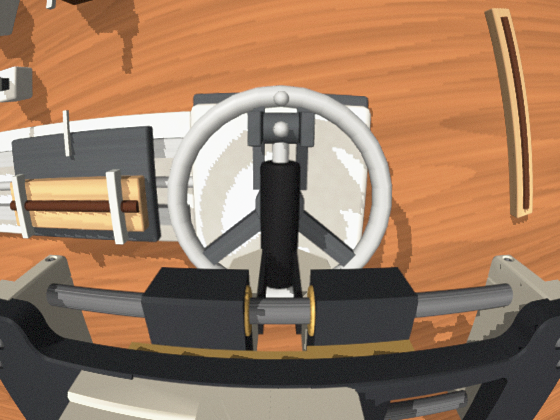

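Call:
{"fn": "arm_command", "kwargs": {"fingers": [1,1,1,1,1], "travel": [[0,0,0],[0,0,0],[0,0,0],[0,0,0],[0,0,0]], "dr": [[0,0,0],[0,0,0],[0,0,0],[0,0,0],[0,0,0]]}}

```text
time: 3.03
tool_pos: [0.4908, -0.1624, 0.0952]
tool_rot: [3.142, 0.0, -0.209]
contact_force: [-0.4, -0.3, 0.2]
opening: 0.0002
grip_force: 0.0
```

Run:
```python
from h import *
s=observe()
def proj(c,X):
    p=np.array(c["R"])@X+c["t"];th=np.arctan2(np.hypot(p[0],p[1]),p[2]);k=th/np.hypot(p[0],p[1])
    return c["cx"]+c["fx"]*k*p[0],c["cy"]+c["fy"]*k*p[1],p
c=np.load("w1.npy",allow_pickle=True).item();print("w1 tcp",proj(c,np.array([.4889,-.164,.183])))
c=read_camera("wrist");cv2.imwrite("pics/w3.png",c["color"]);np.save("w3.npy",c,allow_pickle=True)
T=Ro.from_euler('xyz',s["tool_rot"]);
for b in(0,.019,.05):print("tcp",proj(c,s["tool_pos"]+T.apply([0,0,-b])))
print("handle free end at z.112",proj(c,np.array([.470,-.158,.112])),"pin",proj(c,np.array([.561,-.177,.112])))
z=c["z_map"]
for v in range(200,330,10): print(v,z[v,240:325:12].round(3))
t=read_camera("top");P=pts(t);
d=P[...,:2]-AX;m=(np.hypot(d[...,0],d[...,1])<.08)&(P[...,2]>.103);print(m.sum(),P[m][:,2].max())
i=cv2.resize(c["color"][180:360,160:400],None,fx=3.2,fy=3.2);j=cv2.resize(t["color"][180:290,240:370],None,fx=3.2,fy=3.2)
cv2.imwrite("pics/w3c.png",i)
```

```text
w1 tcp (np.float64(280.78345964470196), np.float64(242.44507960495926), array([0.00100495, 0.02030793, 0.20668945]))
tcp (np.float64(280.82427346470865), np.float64(242.34746437035272), array([0.00103131, 0.02025222, 0.20676011]))
tcp (np.float64(280.9997931415831), np.float64(255.12940091069686), array([0.00104636, 0.02599737, 0.18864953]))
tcp (np.float64(281.36121144093823), np.float64(281.73461329469427), array([0.00107091, 0.03537105, 0.1591007 ]))
handle free end at z.112 (np.float64(280.8341629784898), np.float64(284.50109642677614), array([0.0010037 , 0.04559873, 0.1971734 ])) pin (np.float64(280.66243111081485), np.float64(129.58338296718142), array([ 0.0007725 , -0.04301101,  0.16906182]))
200 [0.235 0.234 0.174 0.17  0.171 0.203 0.235 0.235]
210 [0.237 0.237 0.176 0.172 0.173 0.205 0.236 0.236]
220 [0.218 0.21  0.178 0.173 0.175 0.208 0.21  0.239]
230 [0.212 0.211 0.179 0.175 0.176 0.213 0.212 0.212]
240 [0.216 0.243 0.182 0.177 0.178 0.244 0.214 0.215]
250 [0.247 0.248 0.183 0.179 0.171 0.248 0.247 0.216]
260 [0.249 0.16  0.16  0.163 0.16  0.161 0.159 0.248]
270 [0.096 0.097 0.096 0.151 0.098 0.096 0.096 0.096]
280 [0.091 0.091 0.091 0.143 0.098 0.091 0.091 0.091]
290 [0.086 0.085 0.086 0.135 0.089 0.086 0.085 0.086]
300 [0.08  0.08  0.081 0.091 0.085 0.08  0.08  0.08 ]
310 [0.08  0.08  0.08  0.088 0.085 0.081 0.08  0.08 ]
320 [0.081 0.081 0.082 0.088 0.084 0.082 0.081 0.081]
5729 0.49537399681698063
```

View pics/w3c.png

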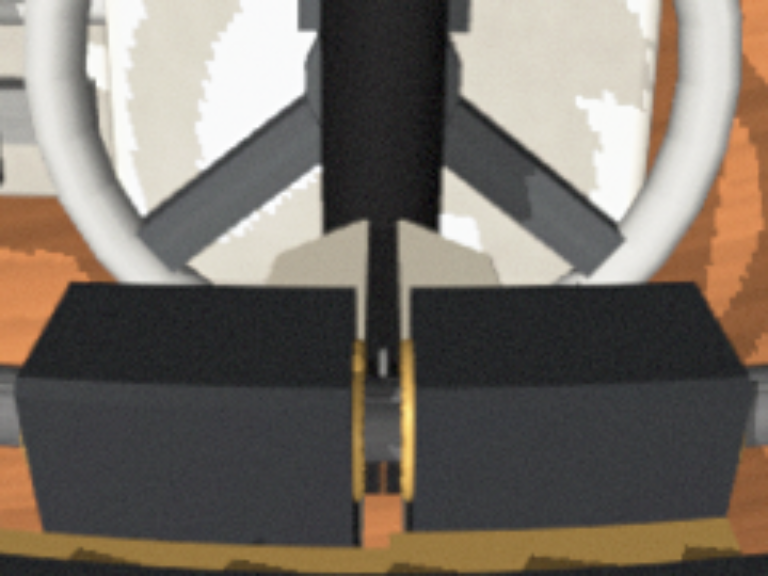

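```bash
cat >> h.py <<'E'
def wpts(c):
    z=c["z_map"]; v,u=np.indices(z.shape);du,dv=(u-c["cx"])/c["fx"],(v-c["cy"])/c["fy"];th=np.hypot(du,dv)+1e-9
    k=np.tan(th)/th
    P=np.stack([du*k*z,dv*k*z,z],-1); return (P-np.array(c["t"]))@np.array(c["R"])
E
python3 - <<'E'
from h import *
for f in("w1","w3"):
    c=np.load(f+".npy",allow_pickle=True).item();P=wpts(c);print(f,"cam",-np.array(c["R"]).T@c["t"])
    for (u,v) in [(212,256),(208,270),(346,258),(268,258),(265,256),(290,256),(278,230),(278,200)]: print((u,v),P[v,u].round(3),c["z_map"][v,u])
c=read_camera("scene");P=pts(c);cv2.imwrite("pics/s2.png",cv2.resize(c["color"][100:280,180:380],None,fx=3.3,fy=3.3))
E
```

```text
w1 cam [ 0.57010844 -0.17719276  0.37369633]
(212, 256) [ 0.504 -0.13   0.222] 0.16647787
(208, 270) [ 0.503 -0.131  0.237] 0.15266246
(346, 258) [ 0.492 -0.198  0.225] 0.16384919
(268, 258) [ 0.392 -0.131 -0.   ] 0.4120564
(265, 256) [ 0.396 -0.128  0.001] 0.40972266
(290, 256) [ 0.39 -0.16 -0.  ] 0.41110915
(278, 230) [ 0.475 -0.159  0.122] 0.268896
(278, 200) [ 0.5   -0.164  0.123] 0.26049402
w3 cam [ 0.57109804 -0.17819252  0.28615238]
(212, 256) [ 0.487 -0.114  0.088] 0.21726765
(208, 270) [ 0.531 -0.148  0.201] 0.094591096
(346, 258) [ 0.467 -0.203  0.088] 0.2180565
(268, 258) [ 0.502 -0.158  0.139] 0.16166
(265, 256) [ 0.503 -0.157  0.137] 0.16342403
(290, 256) [ 0.5   -0.169  0.137] 0.16384673
(278, 230) [ 0.51  -0.165  0.122] 0.17513487
(278, 200) [ 0.526 -0.168  0.123] 0.16983837
```

View pics/s2.png

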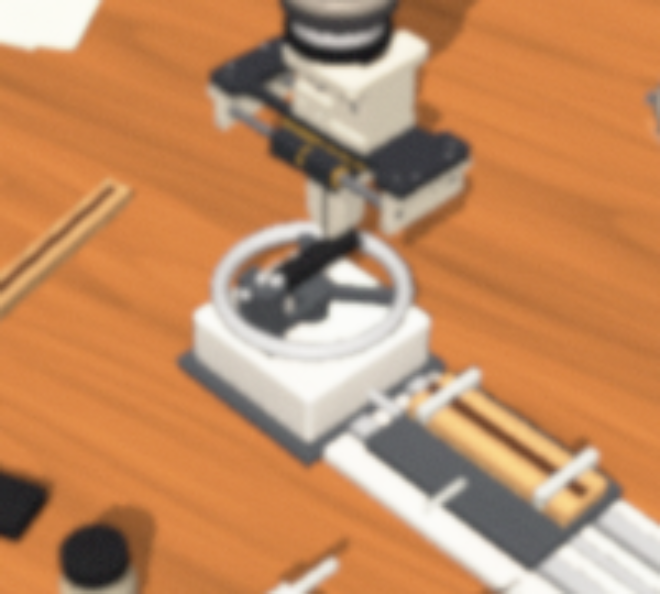

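Run:
```python
from h import *
for f in("w1","w3"):
    c=np.load(f+".npy",allow_pickle=True).item();P=wpts(c);z=c["z_map"]
    m=np.zeros(z.shape,bool);m[244:268,150:400]=1;m&=(z<.19)&(P[...,2]>.126)
    q=P[m]; print(f,m.sum(),np.percentile(q[:,2],[0,1,5,20,50]).round(4), q[q[:,2].argsort()[:5]].round(4))
```

```text
w1 1240 [0.215  0.2162 0.2179 0.2226 0.2296] [[ 0.5057 -0.1278  0.215 ]
 [ 0.5007 -0.13    0.2154]
 [ 0.506  -0.1274  0.2155]
 [ 0.5058 -0.1285  0.2155]
 [ 0.4882 -0.1976  0.2157]]
w3 986 [0.1278 0.1289 0.1312 0.1359 0.1417] [[ 0.499  -0.1641  0.1278]
 [ 0.5003 -0.1671  0.1281]
 [ 0.5005 -0.1666  0.1284]
 [ 0.5019 -0.1598  0.1284]
 [ 0.499  -0.1657  0.1286]]
```

The images show that the real fingertips are about 32 mm short of the reported TCP, so the fingers closed above the sleeve. I'll open, go 32 mm lower and close again.

Call:
{"fn": "arm_command", "kwargs": {"fingers": [-0.3,-0.3,-0.3,-0.3,-0.3,-0.3,-0.3,-0.3], "travel": [[0,0,0],[0,0,0],[0,0,0],[0,0,0],[0,0,0.008],[0,0,0.016],[0,0,0.024],[0,0,0.031]], "dr": [[0,0,0],[0,0,0],[0,0,0],[0,0,0],[0,0,0],[0,0,0],[0,0,0],[0,0,0]]}}

```text
time: 3.85
tool_pos: [0.4903, -0.1622, 0.0629]
tool_rot: [-3.141, 0.001, -0.209]
contact_force: [-0.0, 1.0, 0.5]
opening: 0.0493
grip_force: 0.0
```

Call:
{"fn": "arm_command", "kwargs": {"fingers": [1,1,1,1,1,1,1,1], "travel": [[0,0,0],[0,0,0],[0,0,0],[0,0,0],[0,0,0],[0,0,0],[0,0,0],[0,0,0]], "dr": [[0,0,0],[0,0,0],[0,0,0],[0,0,0],[0,0,0],[0,0,0],[0,0,0],[0,0,0]]}}

```text
time: 4.52
tool_pos: [0.491, -0.1624, 0.0645]
tool_rot: [3.142, -0.001, -0.209]
contact_force: [-0.5, 0.7, 1.1]
opening: 0.0213
grip_force: 12.0
```

Call:
{"fn": "arm_command", "kwargs": {"fingers": [1,1,1,1,1,1,1,1], "travel": [[0.0004,0,-0.007],[0.0014,0,-0.0142],[0.0032,0,-0.0211],[0.0056,0,-0.0278],[0.0088,0,-0.0343],[0.0125,0,-0.0404],[0.0168,0,-0.0461],[0.0168,0,-0.0461]], "dr": [[0,0,0],[0,0,0],[0,0,0],[0,0,0],[0,0,0],[0,0,0],[0,0,0],[0,0,0]], "squeeze": 15}}

```text
time: 5.18
tool_pos: [0.5079, -0.1662, 0.1117]
tool_rot: [3.141, -0.001, -0.209]
contact_force: [-4.0, 1.0, 1.6]
opening: 0.0214
grip_force: 15.0
```

Call:
{"fn": "arm_command", "kwargs": {"fingers": [1,1,1,1,1,1,1,1], "travel": [[0.0037,0,-0.0041],[0.0075,0,-0.0076],[0.0118,0,-0.011],[0.0161,0,-0.0141],[0.0208,0,-0.0168],[0.0255,0,-0.0192],[0.0305,0,-0.0212],[0.0356,0,-0.0228]], "dr": [[0,0,0],[0,0,0],[0,0,0],[0,0,0],[0,0,0],[0,0,0],[0,0,0],[0,0,0]]}}

```text
time: 5.85
tool_pos: [0.5425, -0.1737, 0.1336]
tool_rot: [3.141, -0.0, -0.209]
contact_force: [-3.8, -0.4, 1.9]
opening: 0.0217
grip_force: 15.0
```

Call:
{"fn": "arm_command", "kwargs": {"fingers": [1,1,1,1,1], "travel": [[0.0052,0,-0.0013],[0.0105,0,-0.0021],[0.015,0,-0.0025],[0.019,0,-0.0026],[0.019,0,-0.0026]], "dr": [[0,0,0],[0,0,0],[0,0,0],[0,0,0],[0,0,0]]}}

```text
time: 6.27
tool_pos: [0.5625, -0.1781, 0.1366]
tool_rot: [3.141, -0.004, -0.209]
contact_force: [-0.3, -1.1, 5.3]
opening: 0.0216
grip_force: 15.0
```

Call:
{"fn": "arm_command", "kwargs": {"fingers": [-0.1,-0.1,-0.1,-0.1,-0.1,-0.1,-0.1,-0.1], "travel": [[0,0,0],[0,0,0],[0,0,0],[0,0,0],[0,0,0],[0,0,0],[0,0,0],[0,0,0]], "dr": [[0,0,0],[0,0,0],[0,0,0],[0,0,0],[0,0,0],[0,0,0],[0,0,0],[0,0,0]]}}

```text
time: 6.93
tool_pos: [0.5606, -0.1773, 0.1357]
tool_rot: [3.142, -0.0, -0.209]
contact_force: [-0.8, -0.2, -1.0]
opening: 0.0505
grip_force: 0.0
```

Run:
```python
from h import *
s=observe();print(s["tool_pos"],s["contact_force"],s["opening"])
c=read_camera("wrist");cv2.imwrite("pics/w4.png",c["color"]);np.save("w4.npy",c,allow_pickle=True)
```

```text
[ 0.56064528 -0.17725313  0.13568792] [-0.78844219 -0.20911276 -1.01036546] 0.05051830553507624
```

View pics/w4.png

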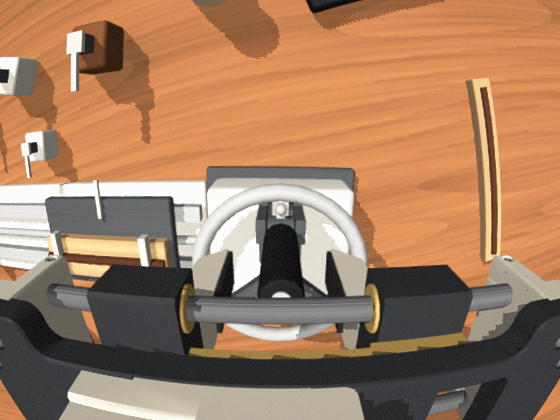

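Call:
{"fn": "arm_command", "kwargs": {"fingers": [-0.1,1,1,1,1,1,1,1], "travel": [[0,0,0.008],[0,0,0.012],[0,0,0.012],[0,0,0.012],[0,0,0.012],[0,0,0.012],[0,0,0.012],[0,0,0.012]], "dr": [[0,0,0],[0,0,0],[0,0,0],[0,0,0],[0,0,0],[0,0,0],[0,0,0],[0,0,0]], "squeeze": 10}}

```text
time: 7.65
tool_pos: [0.5607, -0.1774, 0.1239]
tool_rot: [3.141, -0.0, -0.209]
contact_force: [0.4, -0.6, 0.4]
opening: 0.0216
grip_force: 10.0
```

Run:
```python
from h import *
s=observe();print(s["tool_pos"],s["tool_rot"],s["contact_force"],s["opening"],s["grip_force"])
c=np.load("w4.npy",allow_pickle=True).item()
P=wpts(c)
b=wray(c,97,180,.046)[:2];t=wray(c,29,177,.046)[:2];b1=wray(c,100,217,.046)[:2]
print(b,t,t-b,np.degrees(np.arctan2(*(b-b1)[::-1])))
for a in(-10.5,-11.5,-12.5):
    a=np.radians(a);X=np.array([np.cos(a),np.sin(a)]);Y=np.array([-X[1],X[0]]);print((b-AX)@X,(b-AX)@Y,(t-AX)@X,(t-AX)@Y,(t-b)@Y)
d=s["tool_pos"][:2]-AX;print("r,phi",np.hypot(*d),np.degrees(np.arctan2(d[1],d[0])))
T=Ro.from_euler('xyz',s["tool_rot"])
c0=np.r_[AX,s["tool_pos"][2]];print("axis in tool",T.inv().apply(c0-s["tool_pos"]))
```

```text
[ 0.56073298 -0.17743003  0.12387278] [ 3.14127756e+00 -4.00619611e-04 -2.09001886e-01] [ 0.44464021 -0.6497048   0.38618613] 0.021598786811504688 9.994571954011917
[ 0.62181151 -0.00595819] [0.64862204 0.08617224] [0.02681052 0.09213043] -16.261281790157884
0.07873451288158642 0.177766756418761 0.08830665213991482 0.27324028540720957 0.09547352898844859
0.07562006354985759 0.17911378840017678 0.08352450209310507 0.27473983317253464 0.09562604477235785
0.07248257961422347 0.18040626058653164 0.07871690967383772 0.2761556925232108 0.09574943193667915
r,phi 0.04996563922761787 -12.753217963574286
axis in tool [-4.99610255e-02 -6.78693901e-04 -2.02292220e-05]
```

Run:
```python
import numpy as np
f=lambda w:np.array([.05*np.cos(w)+.0007*np.sin(w),-.05*np.sin(w)+.0007*np.cos(w)])
for w0 in (0,2.,4.,6.,8.): print(w0,[[*(f(w)-f(w0)).round(4).tolist(),0] for w in w0+np.arange(1,9)*.25])
```

```text
0 [[-0.0014, -0.0124, 0], [-0.0058, -0.0241, 0], [-0.0129, -0.0343, 0], [-0.0224, -0.0424, 0], [-0.0336, -0.0479, 0], [-0.0458, -0.0505, 0], [-0.0582, -0.05, 0], [-0.0702, -0.0465, 0]]
2.0 [[-0.0107, 0.0064, 0], [-0.0195, 0.0153, 0], [-0.0258, 0.026, 0], [-0.0292, 0.038, 0], [-0.0296, 0.0505, 0], [-0.0269, 0.0626, 0], [-0.0213, 0.0738, 0], [-0.013, 0.0831, 0]]
4.0 [[0.0103, 0.0071, 0], [0.022, 0.0113, 0], [0.0344, 0.0126, 0], [0.0467, 0.0108, 0], [0.0582, 0.0059, 0], [0.0682, -0.0016, 0], [0.0759, -0.0114, 0], [0.081, -0.0227, 0]]
6.0 [[0.0021, -0.0123, 0], [0.0012, -0.0247, 0], [-0.0028, -0.0365, 0], [-0.0097, -0.047, 0], [-0.0188, -0.0554, 0], [-0.0298, -0.0613, 0], [-0.0419, -0.0643, 0], [-0.0544, -0.0642, 0]]
8.0 [[-0.0121, 0.0032, 0], [-0.023, 0.0092, 0], [-0.032, 0.0178, 0], [-0.0387, 0.0283, 0], [-0.0425, 0.0402, 0], [-0.0433, 0.0526, 0], [-0.041, 0.0649, 0], [-0.0358, 0.0762, 0]]
```

Call:
{"fn": "arm_command", "kwargs": {"fingers": [1,1,1,1,1,1,1,1], "travel": [[-0.0014,-0.0124,0],[-0.0058,-0.0241,0],[-0.0129,-0.0343,0],[-0.0224,-0.0424,0],[-0.0336,-0.0479,0],[-0.0458,-0.0505,0],[-0.0582,-0.05,0],[-0.0702,-0.0465,0]], "dr": [[0,0,0],[0,0,0],[0,0,0],[0,0,0],[0,0,0],[0,0,0],[0,0,0],[0,0,0]]}}

```text
time: 8.32
tool_pos: [0.5019, -0.1172, 0.124]
tool_rot: [3.14, -0.003, -0.208]
contact_force: [4.1, -6.4, -3.8]
opening: 0.0217
grip_force: 10.0
```

Call:
{"fn": "arm_command", "kwargs": {"fingers": [1,1,1,1,1,1,1,1], "travel": [[-0.0107,0.0064,0],[-0.0195,0.0153,0],[-0.0258,0.026,0],[-0.0292,0.038,0],[-0.0296,0.0505,0],[-0.0269,0.0626,0],[-0.0213,0.0738,0],[-0.013,0.0831,0]], "dr": [[0,0,0],[0,0,0],[0,0,0],[0,0,0],[0,0,0],[0,0,0],[0,0,0],[0,0,0]]}}

```text
time: 8.98
tool_pos: [0.4709, -0.1959, 0.1239]
tool_rot: [-3.141, 0.002, -0.209]
contact_force: [-1.9, 2.7, 3.7]
opening: 0.0219
grip_force: 10.0
```

Call:
{"fn": "arm_command", "kwargs": {"fingers": [1,1,1,1,1,1,1,1], "travel": [[0.0103,0.0071,0],[0.022,0.0113,0],[0.0344,0.0126,0],[0.0467,0.0108,0],[0.0582,0.0059,0],[0.0682,-0.0016,0],[0.0759,-0.0114,0],[0.081,-0.0227,0]], "dr": [[0,0,0],[0,0,0],[0,0,0],[0,0,0],[0,0,0],[0,0,0],[0,0,0],[0,0,0]]}}

```text
time: 9.65
tool_pos: [0.556, -0.1911, 0.1239]
tool_rot: [3.14, 0.001, -0.209]
contact_force: [-4.6, -0.9, 4.3]
opening: 0.0217
grip_force: 10.0
```

Call:
{"fn": "arm_command", "kwargs": {"fingers": [1,1,1,1,1,1,1,1], "travel": [[0.0021,-0.0123,0],[0.0012,-0.0247,0],[-0.0028,-0.0365,0],[-0.0097,-0.047,0],[-0.0188,-0.0554,0],[-0.0298,-0.0613,0],[-0.0419,-0.0643,0],[-0.0544,-0.0642,0]], "dr": [[0,0,0],[0,0,0],[0,0,0],[0,0,0],[0,0,0],[0,0,0],[0,0,0],[0,0,0]]}}

```text
time: 10.32
tool_pos: [0.5164, -0.1166, 0.124]
tool_rot: [3.139, -0.004, -0.208]
contact_force: [0.5, -7.1, 0.7]
opening: 0.0219
grip_force: 10.0
```

Call:
{"fn": "arm_command", "kwargs": {"fingers": [1,1,1,1,1,1,1], "travel": [[-0.0121,0.0032,0],[-0.023,0.0092,0],[-0.032,0.0178,0],[-0.0387,0.0283,0],[-0.0425,0.0402,0],[-0.0425,0.0402,0],[-0.0425,0.0402,0]], "dr": [[0,0,0],[0,0,0],[0,0,0],[0,0,0],[0,0,0],[0,0,0],[0,0,0]]}}

```text
time: 10.9
tool_pos: [0.4654, -0.1475, 0.1239]
tool_rot: [3.141, 0.0, -0.21]
contact_force: [-0.7, -2.0, 3.8]
opening: 0.0218
grip_force: 10.0
```

Run:
```python
from h import *
s=observe();print(s["time"],s["tool_pos"],s["tool_rot"],s["contact_force"],s["opening"],s["grip_force"])
d=s["tool_pos"][:2]-AX;print("r,phi",np.hypot(*d),np.degrees(np.arctan2(d[1],d[0])))
w=read_camera("wrist");np.save("w5.npy",w,allow_pickle=True)
t=read_camera("top");np.save("t5.npy",t,allow_pickle=True)
a=w["color"][:,:280];b=cv2.resize(t["color"][155:225,170:260],None,fx=5.6,fy=5.6,interpolation=cv2.INTER_CUBIC)[:420]
b=b[:, :504]
print(a.shape,b.shape); h=max(a.shape[0],b.shape[0])
cv2.imwrite("pics/m5.png",np.hstack([np.vstack([x,np.zeros((h-x.shape[0],x.shape[1],3),np.uint8)]) for x in(a,b)]))
```

```text
10.9 [ 0.46539839 -0.14754261  0.12392078] [ 3.14102754e+00  1.52019871e-05 -2.10142131e-01] [-0.69138285 -1.9974398   3.78546581] 0.021783436083402986 9.995737373828888
r,phi 0.05027236885772032 157.9692353744128
(420, 280, 3) (392, 504, 3)
```

View pics/m5.png

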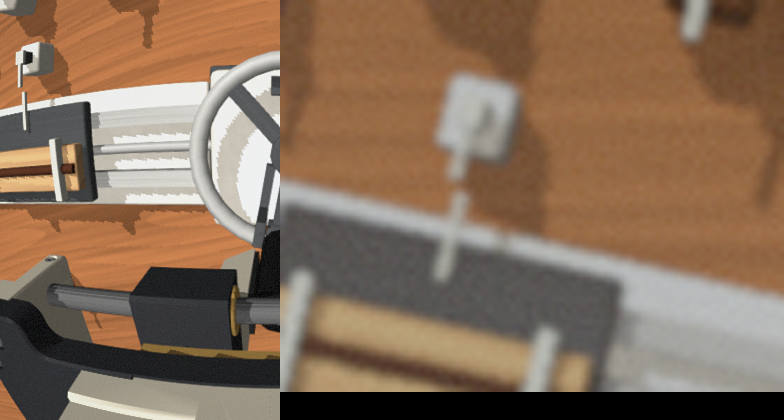

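```bash
cat > meas.py <<'E'
from h import *
def rows(img,v0,v1,u0,u1):
    g=cv2.cvtColor(img,cv2.COLOR_BGR2HSV).astype(float); s=g[...,2]-g[...,1]; o=[]
    for v in range(v0,v1):
        r=s[v,u0:u1]; r=np.clip(r-np.median(r)-25,0,None)
        if r.sum()>30: o.append((np.arange(u0,u1)@r/r.sum(),v))
    return np.array(o)
def run(c,f,bar,blade,a=-12.6):
    a=np.radians(a);X=np.array([np.cos(a),np.sin(a)]);Y=np.array([-X[1],X[0]])
    for n,b in(("bar",bar),("blade",blade)):
        q=np.array([f(c,u,v,.046)[:2]-AX for u,v in rows(c["color"],*b)])
        xy=np.c_[q@X,q@Y]; k=np.polyfit(xy[:,0],xy[:,1],1); print(n,len(xy),"y mean %.4f sd %.4f  y@72 %.4f slope %.2fdeg"%(xy[:,1].mean(),xy[:,1].std(),np.polyval(k,.072),np.degrees(np.arctan(k[0]))),"x",xy[:,0].min().round(4),xy[:,0].max().round(4))
E
python3 - <<'E'
from meas import *
w=np.load("w5.npy",allow_pickle=True).item();t=np.load("t5.npy",allow_pickle=True).item()
run(w,wray,(107,127,19,32),(68,86,14,27))
# top: crop offsets u=170+(x-280)/5.6, v=155+y/5.6
run(t,ray,(192,204,196,208),(181,187,196,208))
E
```

```text
bar 17 y mean 0.2722 sd 0.0011  y@72 0.2757 slope 7.09deg x 0.0354 0.0526
blade 18 y mean 0.2760 sd 0.0027  y@72 0.2829 slope -23.12deg x 0.0795 0.0965
bar 5 y mean 0.2721 sd 0.0001  y@72 0.2722 slope 0.21deg x 0.0354 0.0639
blade 5 y mean 0.2768 sd 0.0003  y@72 0.2762 slope 2.64deg x 0.0785 0.0888
```

Call:
{"fn": "arm_command", "kwargs": {"fingers": [1,1,1,1,1,1], "travel": [[-0.0007,0.0055,0],[-0.0008,0.0109,0],[-0.0004,0.0164,0],[0.0007,0.0218,0],[0.0007,0.0218,0],[0.0007,0.0218,0]], "dr": [[0,0,0],[0,0,0],[0,0,0],[0,0,0],[0,0,0],[0,0,0]]}}

```text
time: 11.5
tool_pos: [0.4618, -0.1684, 0.1239]
tool_rot: [3.141, 0.0, -0.208]
contact_force: [-2.3, -2.0, 5.9]
opening: 0.0216
grip_force: 10.0
```

Run:
```python
from meas import *
s=observe();d=s["tool_pos"][:2]-AX;print("r,phi",np.hypot(*d),np.degrees(np.arctan2(d[1],d[0])))
t=read_camera("top");np.save("t6.npy",t,allow_pickle=True)
run(t,ray,(192,204,194,208),(181,187,196,208))
```

```text
r,phi 0.050233179741197856 -177.7228425769425
bar 7 y mean 0.2787 sd 0.0035  y@72 0.2844 slope 12.84deg x 0.0345 0.0627
blade 5 y mean 0.2767 sd 0.0002  y@72 0.2763 slope 1.86deg x 0.0785 0.0888
```

Call:
{"fn": "arm_command", "kwargs": {"fingers": [-0.1,-0.1,-0.1,-0.1,-0.1,-0.1,-0.1,-0.1], "travel": [[0,0,0],[0,0,0],[0,0,0],[0,0,0],[0,0,0],[0,0,-0.03],[0,0,-0.06],[0,0,-0.1]], "dr": [[0,0,0],[0,0,0],[0,0,0],[0,0,0],[0,0,0],[0,0,0],[0,0,0],[0,0,0]]}}

```text
time: 12.22
tool_pos: [0.4607, -0.1674, 0.223]
tool_rot: [-3.14, 0.005, -0.209]
contact_force: [1.0, -0.1, -0.6]
opening: 0.0506
grip_force: 0.0
```

Call:
{"fn": "arm_command", "kwargs": {"fingers": [-0.1,-0.1,-0.1,-0.1], "travel": [[0,0,-0.02],[0,0,-0.02],[0,0,-0.02],[0,0,-0.02]], "dr": [[0,0,0],[0,0,0],[0,0,0],[0,0,0]]}}

```text
time: 12.55
tool_pos: [0.4614, -0.1679, 0.2426]
tool_rot: [-3.141, 0.002, -0.209]
contact_force: [0.3, 0.3, -0.1]
opening: 0.0503
grip_force: 0.0
```

Run:
```python
from meas import *
s=observe();print(s["tool_pos"],s["opening"],s["contact_force"])
t=read_camera("top");np.save("t7.npy",t,allow_pickle=True)
run(t,ray,(191,203,194,206),(181,187,196,208)); print(rows(t["color"],188,206,194,208).round(2).tolist())
w=read_camera("wrist")
a=cv2.resize(w["color"][60:340,:],None,fx=.7,fy=.7);a=w["color"];b=cv2.resize(t["color"][165:215,185:225],None,fx=6,fy=6,interpolation=cv2.INTER_CUBIC)
c=np.zeros((420,800,3),np.uint8);c[:,:560]=a;c[:300,560:]=b;cv2.imwrite("pics/f.png",c)
```

```text
[ 0.46136687 -0.16791778  0.24259294] 0.050323693281296024 [ 0.2621862   0.25067775 -0.1038348 ]
bar 5 y mean 0.2764 sd 0.0002  y@72 0.2764 slope -0.06deg x 0.037 0.0656
blade 4 y mean 0.2766 sd 0.0002  y@72 0.2765 slope 0.42deg x 0.0785 0.0863
[[200.19, 188.0], [200.05, 189.0], [200.02, 190.0], [199.74, 191.0], [198.89, 192.0], [196.24, 193.0], [195.34, 194.0], [197.37, 200.0], [197.19, 201.0], [196.98, 202.0], [196.9, 203.0]]
```

View pics/f.png

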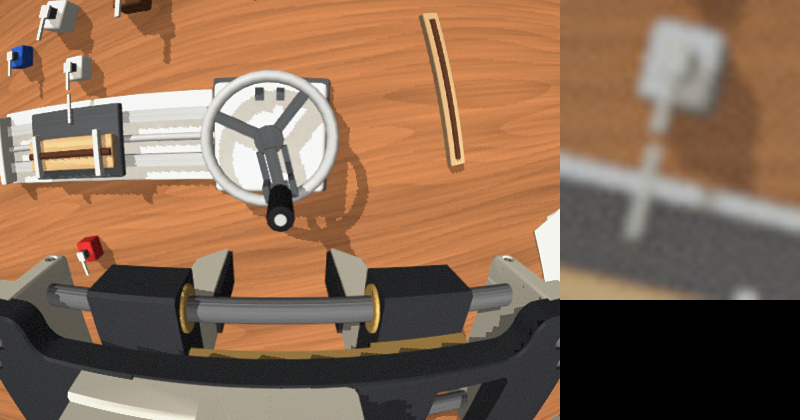

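The bar and blade are in line: both sit at about y = 276.5 mm, near pixel (68,93) in the wrist picture. The handle stands upright at (280,215), clear of the open fingers.

```bash
python3 -c "
from cell import *
print(hand_in())"
```

```text
the job is handed in; nothing more can be done
None
```

The handle is latched upright and released, and the wheel is wound until the index bar lines up with the pointer blade, measured within about 0.5 mm; the job is handed in, but no verdict was returned.

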